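Open the label head's guard gate and hold it wide

ROBOT

A 7-joint arm with a two-finger parallel gripper is mounted at the origin on the work surface. World frame = base frame: x ahead of the robot, y to its left, z up, the work surface at z = 0. Lengths are in m, angles in rad, forces in N, time in s.
With the tool pointing down it reaches from about 0.425 to 0.95 m from the base axis. Payload 4.7 kg.
Tool frame: the origin (TCP) lies midway between the tips of the shut fingers; the grasp point (between the pads) lies 19 mm behind it; z points along the fingers, y is the direction in which the jaws open and shut (so a half turn about z gives the same grasp; the last joint's range is limited). The gripper opens to 85 mm and grips with 20 to 120 N. Pads are 22 mm wide; open, the fingers measure 114 mm over their backs; the gripper's body (76 mm by 85 mm) begins 54 mm behind the grasp point. The pads swing forward as they close: fully open they stand 13 mm farther back than shut.
Start: joints at [1.269, 0.469, -0.049, 1.532, 0.024, 1.141, -0.082], TCP at [0.182, -0.65, 0.231] pointing down, gripper open.
Joint ranges: [-2.59, 2.59], [-0.33, 1.99], [-1.39, 1.29], [0.1, 2.45], [-1.04, 4.18], [0.21, 1.99], [-2.66, 2.66]. Speed limits (rad/s): [2.57, 2.57, 3.14, 3.14, 3.14, 3.14, 3.14].

INTERFACE

Orientations are given as a unit quaternion [x, y, z, w].
In Python, from plant import telemetry, viewer, ticket gives the robot as it stands. The module is installed in compiled form; this text tells all that it offers.
- The arm moves only by the shell command python3 -m creep 'ROWS'. ROWS is JSON, a list of rows, each a list of 3 entries, a list of its own where there are three numbers: the closure in counts, from 0 (fully open) to 255 (shut), then the shift along the world's x, y, z in units of 50 mm (1.0 is 50 mm), then the turn, a rotation vector about the world's x, y, z in rad. A call has 1 to 10 rows; each row is the pose to reach, as a shift and turn from the pose commanded when the call began; what a row does not reach only later rows make up. A row lasts 1/10 s, in which the tool goes at most 50 mm and 8.59 degrees, less where a joint would pass 70% of its speed; a pose out of reach is approached as far as the arm can. A call with a gripper value outside its range is refused whole. The fingers move at their own pace and stop on an object; the grip force is fixed at half the most. Time passes only in rows, so rows that repeat a pose let the fingers close. It gives the time, the measured TCP pose, the force and the opening at its end, in the units of the state.
- telemetry.state(): the state, without advancing time (a new reading comes with each control period).
- viewer.read_camera(name): name is "side" or "top"; returns a dict with "pixels" (400x640x3 uint8, blue, green, red), "mtx" (3x3 intrinsics, pixels), "pose" (4x4, takes a point from camera to world coordinates). Camera axes: x right, y down, z forward; pixel columns grow to the right and rows downward; lengths in m; the calibration is good to about 2 mm. A picture is of the moment at which its call begins. There is no depth.
- ticket.close_job(): hands the job in, once; it reports no verdict.
The state is a dict: "t": time; "qpos": joint angles; "qd": joint speeds; "tau": joint torques, N m; "tcp_pos": TCP position; "tcp_rot": TCP orientation; "contact_force": force on the tool from outside, world axes, zero at the start; "torque": the same for the moment, N m; "gripper_width": finger opening in m.
Only numpy, scipy, OpenCV 4.12 (cv2) and the standard library are available. Lean on these libraries where they do the work, as an engineer would, in place of code of your own. Each camera call takes 0.05 s, during which the arm holds its last target.

TASK

A jar is stuck behind the clear guard gate of the label head and I want to reach in for it: squeeze the two red tabs of the main catch so that the gate springs ajar onto its safety catch, then squeeze the two yellow tabs of the safety catch and swing the gate out past its half-open detent until it stands wide open, square to its shut position or a little beyond. The gate closes itself, so finish while still holding it wide open with the gripper: do not let go. Leave the jar, bottles, label roll and tools where they are.

Things in the scene. Friction and masses are not known exactly. Their poses are not given: they have to be found in the camera images.
- head: label head, fixed: aluminium plate 270 x 460 mm, top at height 30 mm, with gate, rollers, motor, hand wheel. Origin on the table in the middle of the gate's line; the shut gate lies along its y axis from y = +105 mm (hinge) to -108 mm (free end). x points behind the gate to the rollers, z up; the gate opens to -x. Only the catch tabs (to 227 mm) stand higher than 200 mm above the table
- main_grip (a point): midway between the two red tabs of the main catch at rest, 205 mm above the table, beside the gate's free end. Axes: the head's. The tabs stand in a row along y: each 24 mm wide (x), 6 mm thick (y), 174 to 227 mm above the table, 50 mm over their outer faces. The +y tab (nearer the gate) slides 14 mm towards the fixed -y tab: fully squeezed 36 mm, with the middle 7 mm nearer the fixed tab
- main_catch (a joint): bolt travel of the main catch, m: 0 at rest (bolt across the front of the gate's free end), 0.014 fully squeezed; the gate is freed at about 0.010. Spring 7 N at rest, 14 N fully squeezed. It springs back when let go, but the gate has then passed it
- safety_grip (a point): midway between the two yellow tabs of the safety catch at rest, 205 mm above the table, 135 mm from the hinge axis; moves with the gate. Axes: the gate's (the head's when shut); -y runs from the hinge to the free end. Tabs on the gate's top rail, in a row along y, sizes and heights as the red ones. The -y tab slides 14 mm towards the fixed +y tab (nearer the hinge): fully squeezed 36 mm over all
- safety_catch (a joint): bolt travel of the safety catch, m: 0 at rest (bolt sticks out of the gate's free end; a steel keeper stops it when the gate is ajar), 0.014 fully squeezed; the gate is freed at about 0.010. Spring 7 N at rest, 14 N fully squeezed. It springs back when let go: keep it squeezed until the gate is past 0.3 rad; it may stay squeezed after that
- gate_hinge (a point): point on the gate's upright hinge axis, 165 mm above the table; its axes are the gate's
- gate_end (a point): middle of the free end of the gate's top rail, 165 mm above the table, 213 mm from the hinge axis. The gate: aluminium frame 16 to 20 mm thick with a clear pane, from 49 to 174 mm above the table
- gate (a joint): gate swing, rad: 0 shut, grows as the free end moves out to the head's -x (clockwise from above), stop at 1.92. With the main catch squeezed a spring buffer pushes it ajar to about 0.19 onto the safety catch. A sprung roller detent resists from 0.5, top at 0.8, passed by 1.1 (about 4 N at the yellow tabs). A closer spring pulls shut (2 N there when wide): let go, it falls back to about 1.1
- jar: small glass jar with a steel lid, 52 mm across, 85 mm high, stands on the plate behind the gate; origin at its foot; leave alone
- wrench: small open-ended wrench, 110 mm long, lies on the plate behind the main catch; leave alone
- bottle_a: green glass bottle, 66 mm across, 170 mm high, stands on the table to the right; origin at its foot; leave alone
- bottle_b: amber glass bottle, 66 mm across, 170 mm high, stands on the table to the right; origin at its foot; leave alone
- label_roll: roll of labels on a cardboard core, 110 mm across, 60 mm high, stands on the table to the right; origin at its foot; leave alone
- screwdriver: screwdriver lying on the table to the left; leave alone
- brush: cleaning brush lying on the table to the left; leave alone

How it is judged:
On the way, in this order (a step that is already met when the one before it is completed fails the run):
1. the main catch has been squeezed and the gate has sprung ajar onto its safety catch (value of joint gate between 0.12 and 0.24 rad and value of joint safety_catch below 0.004 m), for 0.2 s.
2. the safety catch is squeezed by the fingers while the gate is still ajar (value of joint safety_catch above 0.009 m and contact force between the fingers and safety_catch above 2 N and value of joint gate below 0.45 rad), for 0.05 s.
3. the gate has been swung past its half-open detent (value of joint gate above 1.15 rad), for 0.1 s.
At the end, for the whole second after the job is handed in: the gate stands wide open (joint over 1.40 rad, that is 80 degrees) and still (under 0.15 rad/s), held by the gripper's fingers against its closer (over 1 N between fingers and gate, catch included), and every loose thing is within 30 mm of where it was (value of joint gate above 1.4 rad and velocity of joint gate between -0.15 and 0.15 rad/s and contact force between the fingers and gate above 1 N and distance of each of jar, wrench, bottle_a, bottle_b, label_roll, screwdriver, brush from where it was at the start of the episode below 0.03 m); the arm keeps its last pose, push and grip.
It fails at once if a bystander (jar, bottle, label roll, tool) is knocked more than 30 mm away (distance of any of jar, wrench, bottle_a, bottle_b, label_roll, screwdriver, brush from where it was at the start of the episode above 0.03 m).
It also fails if it takes over 48 s, if anything falls off the work surface, if the arm or the gripper's body presses on something with over 40 N, if the wrist force passes 120 N, or if a joint passes its speed limit or range.

## Working session

There is one attempt and no reset: what is moved stays moved. The work goes in short steps, Python scripts to look and compute and a shell command to move; the robot and the scene stay as the last step left them, time stands still between calls to the robot, and variables do not carry over. Pictures are saved under pics/ and viewed, and the job is handed in when it is done.

```bash
mkdir -p pics; python3 - <<'E'
from plant import telemetry, viewer
import cv2,numpy as np
print(telemetry.state())
for n in("side","top"):
    c=viewer.read_camera(n); cv2.imwrite(f"pics/{n}0.png",c["pixels"]); print(n,np.round(c["mtx"],1).tolist(),np.round(c["pose"],4).tolist())
E
```

```text
{'t': 0.0, 'qpos': array([ 1.26910797,  0.46944739, -0.04860506,  1.5337391 ,  0.02409391,
        1.14100344, -0.08232805]), 'qd': array([-2.48864464e-04,  8.94711729e-04,  5.06677483e-05, -2.24797369e-03,
       -8.97632938e-04,  3.47647506e-04, -4.59813185e-04]), 'tau': array([-8.49130229e-04, -5.10310936e+01, -4.68611741e-02, -2.37708592e+01,
        1.07047748e-02,  7.56835914e-03, -1.55870248e-05]), 'tcp_pos': array([ 0.18170913, -0.64944907,  0.23023833]), 'tcp_rot': array([ 9.90711473e-01,  1.35977078e-01, -1.69339275e-04, -9.91545609e-04]), 'contact_force': array([-0.35572698,  0.81656546, -0.58350848]), 'torque': array([ 0.06459611,  0.04865354, -0.00398173]), 'gripper_width': 0.08525607456847145}
side [[407.1, 0.0, 316.3], [0.0, 407.1, 201.6], [0.0, 0.0, 1.0]] [[-0.9955, -0.0648, 0.0685, 0.4649], [-0.094, 0.7423, -0.6634, 0.7843], [-0.0079, -0.6669, -0.7451, 1.0378], [0.0, 0.0, 0.0, 1.0]]
top [[496.8, 0.0, 319.8], [0.0, 496.8, 202.7], [0.0, 0.0, 1.0]] [[-0.0155, -0.9954, 0.0945, 0.4188], [-0.9999, 0.0154, -0.0021, 0.002], [0.0007, -0.0945, -0.9955, 1.6433], [0.0, 0.0, 0.0, 1.0]]
```

View pics/side0.png

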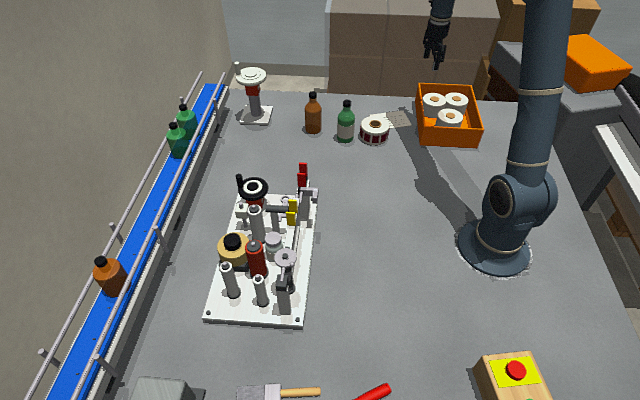

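View pics/top0.png

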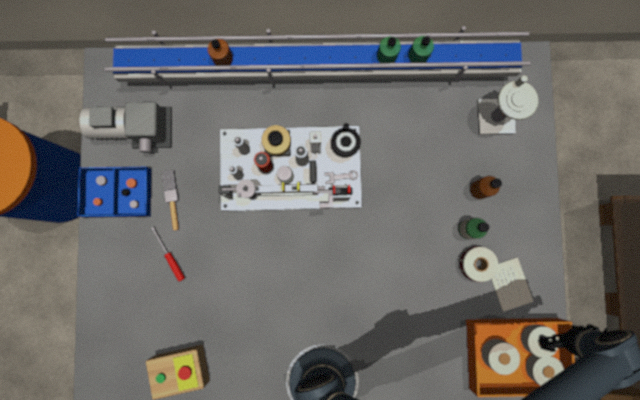

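The side view shows red tabs near (303,175) and yellow near (292,211). In the top view the plate spans (220,127)–(361,210), with red at (342,190) and yellow at (285,186). Now zooming and measuring.

```bash
cat > h.py <<'E'
import cv2,numpy as np
from plant import telemetry, viewer
def ray(c,u,v):
    d=np.linalg.inv(c["mtx"])@[u,v,1]; P=c["pose"]; return P[:3,3],P[:3,:3]@d
def onz(c,u,v,z):
    o,d=ray(c,u,v); return o+d*(z-o[2])/d[2]
def proj(c,p):
    P=c["pose"]; q=c["mtx"]@(P[:3,:3].T@(np.asarray(p)-P[:3,3])); return q[:2]/q[2]
def tri(cs,uvs):
    A=np.zeros((3,3));b=np.zeros(3)
    for c,(u,v) in zip(cs,uvs):
        o,d=ray(c,u,v);d=d/np.linalg.norm(d);M=np.eye(3)-np.outer(d,d);A+=M;b+=M@o
    return np.linalg.solve(A,b)
def crop(c,x0,y0,x1,y1,s,name):
    cv2.imwrite("pics/"+name,cv2.resize(c["pixels"][y0:y1,x0:x1],None,fx=s,fy=s,interpolation=cv2.INTER_CUBIC))
def blobs(c,lo,hi,roi,mina=5):
    h=cv2.cvtColor(c["pixels"],cv2.COLOR_BGR2HSV); m=cv2.inRange(h,lo,hi)
    k=np.zeros_like(m); x0,y0,x1,y1=roi;k[y0:y1,x0:x1]=m[y0:y1,x0:x1]
    n,l,st,ce=cv2.connectedComponentsWithStats(k)
    return [(st[i].tolist(),ce[i].round(1).tolist()) for i in range(1,n) if st[i][4]>=mina]
E
python3 - <<'E'
from h import *
s=viewer.read_camera("side");t=viewer.read_camera("top")
crop(s,195,150,335,335,3.2,"s1.png");crop(t,210,120,370,220,5,"t1.png")
for n,c,r in(("s",s,(270,140,330,240)),("t",t,(215,120,365,215))):
    print(n,"yel",blobs(c,(24,140,90),(34,255,255),r)); print(n,"red",blobs(c,(0,170,80),(6,255,255),r),blobs(c,(174,170,80),(180,255,255),r))
# plate corners
g=cv2.cvtColor(t["pixels"],cv2.COLOR_BGR2HSV); m=cv2.inRange(g,(0,0,190),(180,40,255)); k=np.zeros_like(m);k[120:215,212:368]=m[120:215,212:368]
cn=max(cv2.findContours(k,0,2)[0],key=cv2.contourArea)
box=cv2.boxPoints(cv2.minAreaRect(cn));print(box)
W=[onz(t,u,v,.03) for u,v in box];print(np.round(W,4))
E
```

```text
s yel [([285, 199, 13, 26, 198], [291.4, 211.8])]
s red [([299, 163, 8, 9, 56], [302.5, 166.8]), ([297, 173, 10, 14, 87], [301.2, 178.7])] [([301, 174, 3, 4, 5], [302.2, 175.4])]
t yel [([283, 183, 1, 7, 7], [283.0, 186.0]), ([297, 184, 2, 6, 8], [297.8, 186.8])]
t red [([266, 161, 4, 5, 10], [267.4, 163.3]), ([259, 166, 6, 2, 8], [261.2, 166.4]), ([347, 187, 4, 6, 15], [348.3, 189.5]), ([333, 188, 2, 3, 5], [333.6, 188.8])] []
[[221. 127.]
 [360. 127.]
 [360. 206.]
 [221. 206.]]
[[ 0.8287  0.3217  0.03  ]
 [ 0.8216 -0.1383  0.03  ]
 [ 0.5592 -0.1322  0.03  ]
 [ 0.5662  0.3208  0.03  ]]
```

View pics/s1.png

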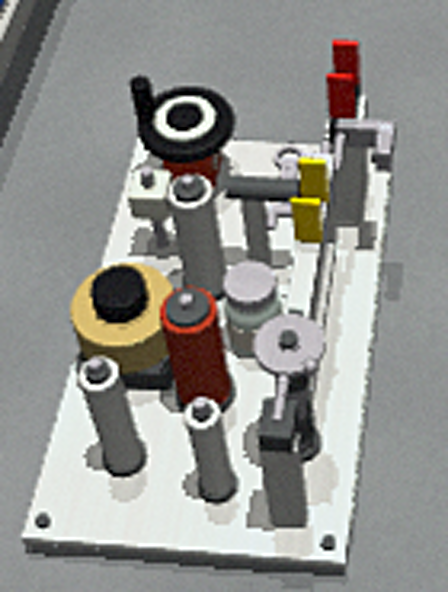

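View pics/t1.png

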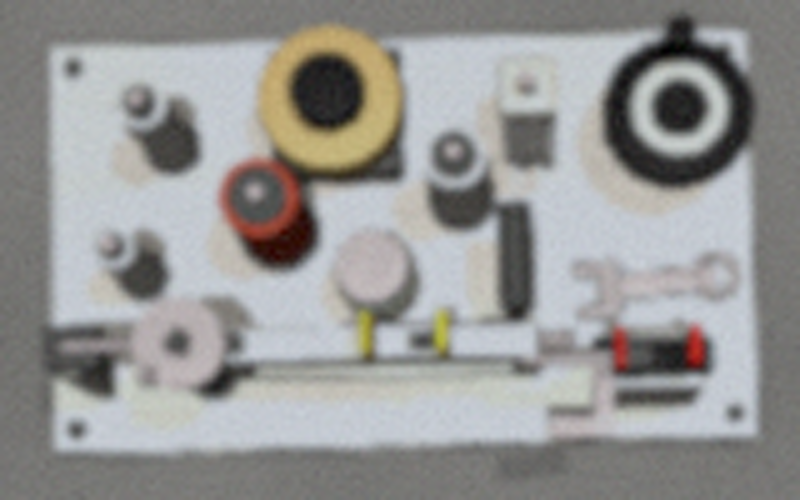

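```bash
python3 - <<'E'
from h import *
s=viewer.read_camera("side");t=viewer.read_camera("top")
f=lambda x,y:(210+(x+.5)/5-.5,120+(y+.5)/5-.5)
print("corners",[onz(t,*f(*p),.03).round(4).tolist() for p in((50,47),(748,30),(757,438),(57,452))])
for n,p in(("yL",(366,332)),("yR",(442,332)),("rL",(621,348)),("rR",(697,348))): print(n,onz(t,*f(*p),.22).round(4))
crop(s,270,150,330,240,6,"s2.png");crop(t,275,175,360,205,9,"t2.png")
E
```

```text
corners [[0.822, 0.3263, 0.03], [0.8264, -0.1358, 0.03], [0.5552, -0.1354, 0.03], [0.5531, 0.3208, 0.03]]
yL [0.604  0.1051 0.22  ]
yR [0.6034 0.0612 0.22  ]
rL [ 0.5925 -0.0419  0.22  ]
rR [ 0.5918 -0.0858  0.22  ]
```

View pics/s2.png

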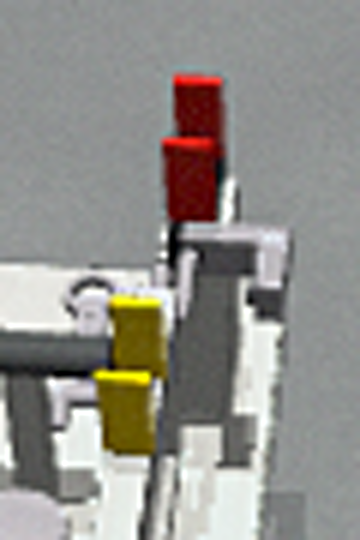

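View pics/t2.png

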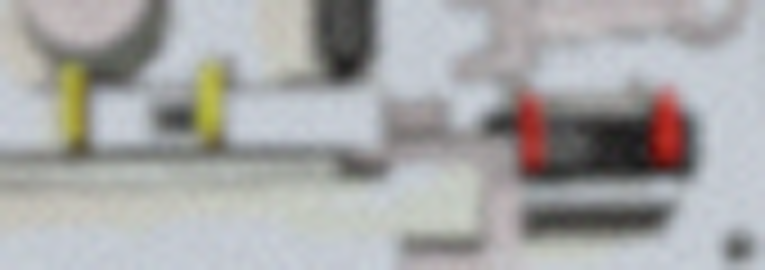

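```bash
python3 - <<'E'
from h import *
s=viewer.read_camera("side");t=viewer.read_camera("top")
for n,(u,v) in dict(rN=(190,143),rF=(199,80),yN=(125,374),yF=(138,300)).items():
    print("side",n,onz(s,270+u/6,150+v/6,.227).round(4))
for n,(u,v0,v1) in dict(rN=(533,93,168),rF=(668,87,168),yN=(73,62,150),yF=(209,60,148)).items():
    # far end of top face (high z) and base of front face z .174
    a=onz(t,275+u/9,175+v0/9,.227);b=onz(t,275+u/9,175+v1/9,.175)
    print("top",n,a.round(4),b.round(4))
E
```

```text
side rN [ 0.591  -0.0398  0.227 ]
side rF [ 0.5918 -0.0837  0.227 ]
side yN [0.6022 0.1056 0.227 ]
side yF [0.6023 0.062  0.227 ]
top rN [ 0.6028 -0.0431  0.227 ] [ 0.5846 -0.0443  0.175 ]
top rF [ 0.604  -0.0863  0.227 ] [ 0.5839 -0.089   0.175 ]
top yN [0.615  0.1036 0.227 ] [0.5929 0.1076 0.175 ]
top yF [0.615  0.0602 0.227 ] [0.5929 0.0626 0.175 ]
```

Red tabs are centred about (0.593, −0.064), yellow about (0.603, 0.083), with head yaw ≈ 0 and the hinge at about (0.603, 0.218). The jaw must lie along y. I'm turning it +2.87 rad so that the last joint still has room for the clockwise swing.

```bash
python3 -m creep '[[0,[0,0,0.8],[0,0,0.1]],[0,[0.4,0.6,0.8],[0,0,0.24]],[0,[0.9,1.3,0.8],[0,0,0.38]],[0,[1.4,2,0.8],[0,0,0.52]],[0,[1.9,2.7,0.8],[0,0,0.66]],[0,[2.4,3.4,0.8],[0,0,0.8]],[0,[2.9,4.1,0.8],[0,0,0.94]],[0,[3.4,4.8,0.8],[0,0,1.08]],[0,[3.9,5.5,0.8],[0,0,1.22]],[0,[4.2,6,0.8],[0,0,1.36]]]'; python3 -c "
from plant import telemetry as t
print(t.state()['qpos'].round(2))"
```

```text
t: 1.4
tcp_pos: [0.3939, -0.347, 0.2718]
tcp_rot: [0.681, 0.732, 0.0, 0.0]
contact_force: [0.3, 0.3, -0.0]
gripper_width: 0.0855
[ 1.03  0.22 -0.46  1.82  0.11  1.13  0.61]
```

```bash
python3 -m creep '[[0,[0.4,0.6,0],[0,0,0.14]],[0,[0.8,1.2,0],[0,0,0.28]],[0,[1.2,1.8,0],[0,0,0.42]],[0,[1.6,2.4,0],[0,0,0.56]],[0,[2.1,3,0],[0,0,0.7]],[0,[2.6,3.6,0],[0,0,0.84]],[0,[3,4.2,0],[0,0,0.98]],[0,[3.4,4.8,0],[0,0,1.12]],[0,[3.7,5.2,0],[0,0,1.26]],[0,[3.98,5.66,0],[0,0,1.4]]]'
python3 -m creep '[[0,[0,0,0],[0,0,0.1]],[0,[0,0,0],[0,0,0.1]],[0,[0,0,0],[0,0,0.1]]]'; python3 -c "
from plant import telemetry as t
print(t.state()['qpos'].round(2))"
```

```text
t: 2.4
tcp_pos: [0.5916, -0.0663, 0.2714]
tcp_rot: [0.052, 0.999, -0.0, 0.0]
contact_force: [0.2, -0.6, -0.5]
gripper_width: 0.0854
t: 2.7
tcp_pos: [0.5907, -0.0678, 0.2711]
tcp_rot: [0.006, 1.0, -0.0, -0.0]
contact_force: [-0.2, -0.0, -0.4]
gripper_width: 0.0853
[ 0.66  0.43 -0.84  1.65  0.33  1.22  1.31]
```

```bash
python3 -m creep '[[0,[0.05,-0.05,-0.4],[0,0,0]],[0,[0.05,-0.05,-0.8],[0,0,0]],[0,[0.05,-0.05,-1.2],[0,0,0]],[0,[0.05,-0.05,-1.6],[0,0,0]],[0,[0.05,-0.05,-1.6],[0,0,0]],[0,[0.05,-0.05,-1.6],[0,0,0]]]'
python3 - <<'E'
from h import *
s=viewer.read_camera("side");t=viewer.read_camera("top")
a=cv2.resize(s["pixels"][130:250,250:350],None,fx=4,fy=4,interpolation=2);b=cv2.resize(t["pixels"][140:240,270:370],None,fx=4,fy=4,interpolation=2)
b=cv2.copyMakeBorder(b,0,80,0,0,0);cv2.imwrite("pics/c1.png",np.hstack([a,b]))
E
```

```text
t: 3.3
tcp_pos: [0.5934, -0.0703, 0.1917]
tcp_rot: [0.005, 1.0, -0.0, -0.0]
contact_force: [0.4, -0.2, -0.1]
gripper_width: 0.0854
```

View pics/c1.png

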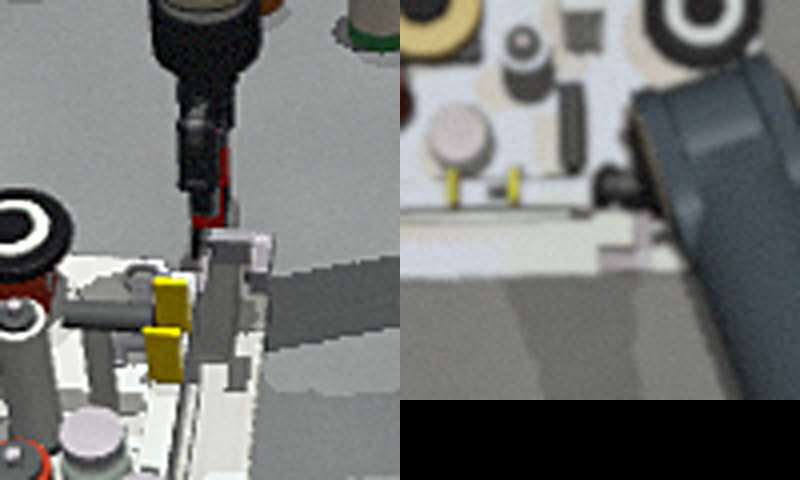

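```bash
python3 - <<'E'
from h import *
s=viewer.read_camera("side")
for p in((.5934,-.02,.205),(.5934,-.02,.24),(.593,-.0385,.205),(.593,-.0385,.225)): print(p,((proj(s,p)-[250,130])*4).round(1))
E
```

```text
(0.5934, -0.02, 0.205) [201.1 216.5]
(0.5934, -0.02, 0.24) [199.2 181.5]
(0.593, -0.0385, 0.205) [204.7 198.3]
(0.593, -0.0385, 0.225) [203.7 178.4]
```

```bash
python3 -m creep '[[150,[0,0,0],[0,0,0]],[150,[0,0,0],[0,0,0]],[150,[0,0,0],[0,0,0]],[150,[0,0,0],[0,0,0]],[150,[0,0,0],[0,0,0]],[150,[0,0,0],[0,0,0]],[150,[0,0,0],[0,0,0]],[150,[0,0,0],[0,0,0]]]'
python3 - <<'E'
from h import *
s=viewer.read_camera("side");t=viewer.read_camera("top")
a=cv2.resize(s["pixels"][130:250,250:350],None,fx=4,fy=4,interpolation=2);b=cv2.resize(t["pixels"][140:240,270:370],None,fx=4,fy=4,interpolation=2)
b=cv2.copyMakeBorder(b,0,80,0,0,0);cv2.imwrite("pics/c2.png",np.hstack([a,b]))
E
```

```text
t: 4.25
tcp_pos: [0.5943, -0.0706, 0.1944]
tcp_rot: [0.004, 1.0, -0.002, 0.001]
contact_force: [-5.0, -2.2, 15.1]
gripper_width: 0.0359
```

View pics/c2.png

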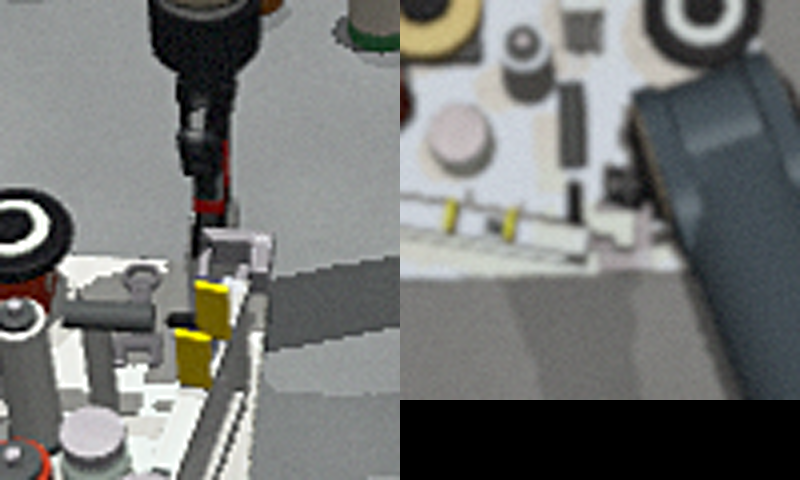

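The gate has sprung ajar: in the side crop the yellow tabs have moved from (165,330) to (203,330). I'm letting go and rising.

```bash
python3 -m creep '[[0,[0,0,0],[0,0,0]],[0,[0,0,0],[0,0,0]],[0,[0,0,0],[0,0,0]],[0,[0,0,0],[0,0,0]],[0,[0,0,0.5],[0,0,0]],[0,[0,0,1],[0,0,0]],[0,[0,0,1.6],[0,0,0]],[0,[0,0,1.6],[0,0,0]]]'
python3 - <<'E'
from h import *
s=viewer.read_camera("side");t=viewer.read_camera("top")
crop(s,270,150,350,240,6,"s3.png");crop(t,265,170,360,215,8,"t3.png")
for n,c,r in(("s",s,(270,140,330,240)),("t",t,(215,120,365,215))): print(n,"yel",blobs(c,(22,110,80),(36,255,255),r))
E
```

```text
t: 5.15
tcp_pos: [0.5958, -0.0695, 0.2757]
tcp_rot: [0.005, 1.0, -0.0, 0.004]
contact_force: [1.4, 0.2, 1.2]
gripper_width: 0.0854
s yel [([294, 200, 14, 27, 224], [300.3, 213.1])]
t yel [([282, 190, 2, 7, 11], [282.4, 192.8]), ([296, 193, 3, 7, 13], [297.0, 195.8])]
```

View pics/s3.png

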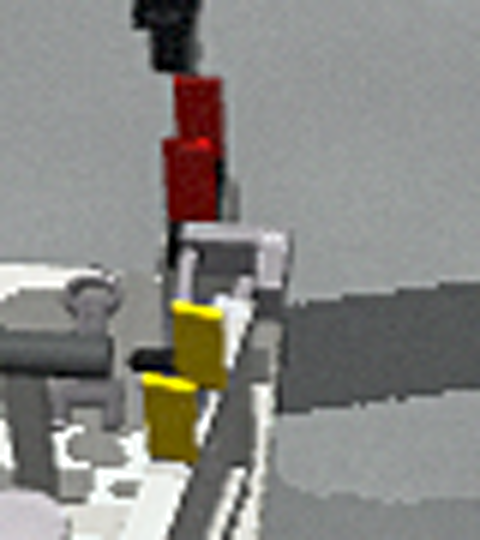

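View pics/t3.png

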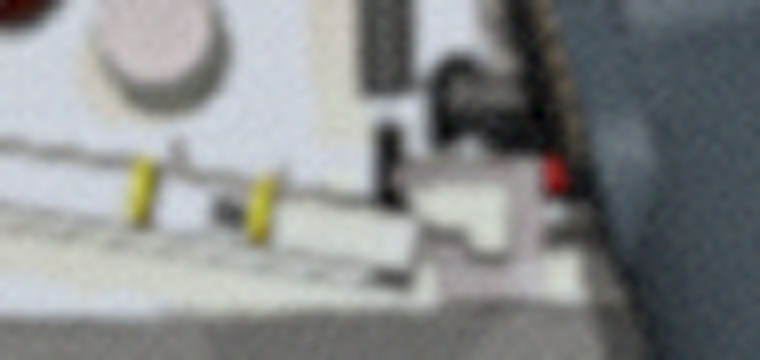

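```bash
python3 - <<'E'
from h import *
s=viewer.read_camera("side");t=viewer.read_camera("top")
for n,(u,v) in dict(yN=(168,380),yF=(199,306)).items():
    print("side",n,onz(s,270+u/6,150+v/6,.227).round(4))
for n,(u,v0,v1) in dict(yN=(141,158,226),yF=(261,178,242)).items():
    a=onz(t,265+u/8,170+v0/8,.227);b=onz(t,265+u/8,170+v1/8,.175)
    print("top",n,a.round(4),b.round(4))
h=np.array([.603,.218])
for g in(.17,.19,.21): print(g,h+.135*np.array([-np.sin(g),-np.cos(g)]))
print(telemetry.state()['tcp_pos'])
E
```

```text
side yN [0.5832 0.1073 0.227 ]
side yF [0.5747 0.0632 0.227 ]
top yN [0.5923 0.1052 0.227 ] [0.5732 0.1092 0.175 ]
top yF [0.5844 0.0622 0.227 ] [0.5666 0.0647 0.175 ]
0.17 [0.58016038 0.08494606]
0.19 [0.57750405 0.08542943]
0.21 [0.57485791 0.08596583]
[ 0.59271046 -0.07015181  0.27015896]
```

```bash
python3 -m creep '[[0,[-0.05,0.7,0],[0,0,-0.1]],[0,[-0.1,1.5,0],[0,0,-0.19]],[0,[-0.2,2.3,0],[0,0,-0.19]],[0,[-0.25,3,0],[0,0,-0.19]],[0,[-0.25,3.23,0],[0,0,-0.19]],[0,[-0.25,3.23,-0.5],[0,0,-0.19]],[0,[-0.25,3.23,-1],[0,0,-0.19]],[0,[-0.25,3.23,-1.56],[0,0,-0.19]],[0,[-0.25,3.23,-1.56],[0,0,-0.19]],[0,[-0.25,3.23,-1.56],[0,0,-0.19]]]'
python3 - <<'E'
from h import *
s=viewer.read_camera("side");t=viewer.read_camera("top")
a=cv2.resize(s["pixels"][130:250,250:350],None,fx=4,fy=4,interpolation=2);b=cv2.resize(t["pixels"][140:240,250:350],None,fx=4,fy=4,interpolation=2)
b=cv2.copyMakeBorder(b,0,80,0,0,0);cv2.imwrite("pics/c3.png",np.hstack([a,b]))
st=telemetry.state();print(st["tcp_pos"],st["qpos"].round(2),st["contact_force"])
E
```

```text
t: 6.35
tcp_pos: [0.5809, 0.0912, 0.1929]
tcp_rot: [0.1, 0.995, -0.0, -0.001]
contact_force: [0.6, -0.0, 1.0]
gripper_width: 0.0856
[0.58186603 0.09196065 0.19462948] [ 0.36  0.48 -0.8   1.75  0.39  1.07  0.8 ] [-0.39316831  0.42482579 -0.40116598]
```

View pics/c3.png

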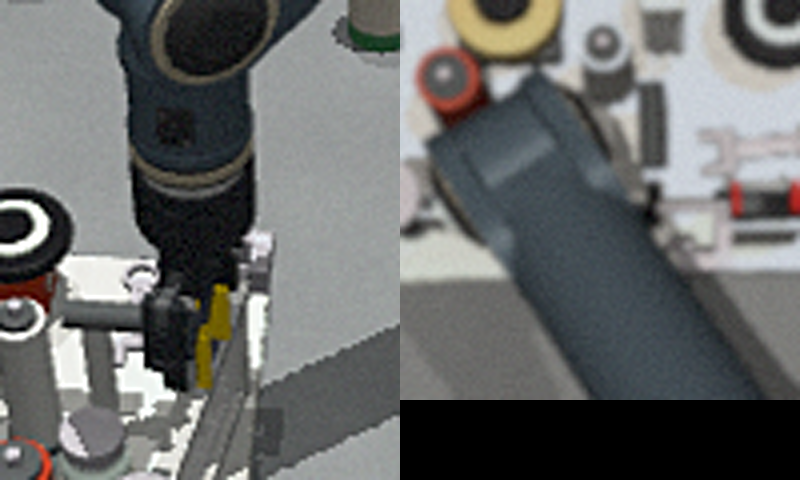

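```bash
python3 - <<'E'
from h import *
s=viewer.read_camera("side")
for p in((.590,.135,.2),(.591,.14,.2),(.5832,.1073,.2),(.5747,.0632,.2)): print(p,((proj(s,p)-[250,130])*4).round(1))
E
```

```text
(0.59, 0.135, 0.2) [178.1 391.6]
(0.591, 0.14, 0.2) [175.5 397.5]
(0.5832, 0.1073, 0.2) [193.6 359.6]
(0.5747, 0.0632, 0.2) [214.  310.5]
```

```bash
python3 -m creep '[[0,[-0.04,0,0],[0,0,0]],[220,[-0.04,0,0],[0,0,0]],[220,[-0.04,0,0],[0,0,0]],[220,[-0.04,0,0],[0,0,0]],[220,[-0.04,0,0],[0,0,0]],[220,[-0.04,0,0],[0,0,0]],[220,[-0.04,0,0],[0,0,0]],[220,[-0.04,0,0],[0,0,0]]]'
python3 - <<'E'
from h import *
st=telemetry.state();print(st["tcp_pos"],st["qpos"].round(2),st["contact_force"],st["gripper_width"])
s=viewer.read_camera("side");crop(s,250,130,350,250,5,"s4.png")
p0=np.array([0.5809, 0.0912]); h=np.array([.603,.218]);r=p0-h
import math
g0=math.atan2(-r[0],-r[1]);R=np.hypot(*r);print(g0,R)
g0=.19;R=.128
for g in np.arange(.19,1.75,.12):
    q=h+R*np.array([-np.sin(g),-np.cos(g)])-(h+R*np.array([-np.sin(.19),-np.cos(.19)]))
    print(round(g-.19,2),(q/.05).round(2))
E
```

```text
t: 7.3
tcp_pos: [0.579, 0.0933, 0.1951]
tcp_rot: [0.098, 0.995, 0.0, 0.001]
contact_force: [-1.8, 2.5, 7.7]
gripper_width: 0.0351
[0.57902456 0.09334092 0.19514833] [ 0.36  0.48 -0.8   1.76  0.39  1.07  0.8 ] [-1.76665038  2.4795643   7.71987667] 0.0351174498080971
0.17255689544375283 0.12871149909778845
0.0 [0. 0.]
0.12 [-0.3   0.08]
0.24 [-0.58  0.19]
0.36 [-0.85  0.33]
0.48 [-1.11  0.51]
0.6 [-1.34  0.71]
0.72 [-1.54  0.94]
0.84 [-1.71  1.2 ]
0.96 [-1.85  1.47]
1.08 [-1.96  1.76]
1.2 [-2.03  2.05]
1.32 [-2.07  2.36]
1.44 [-2.07  2.67]
1.56 [-2.04  2.97]
```

View pics/s4.png

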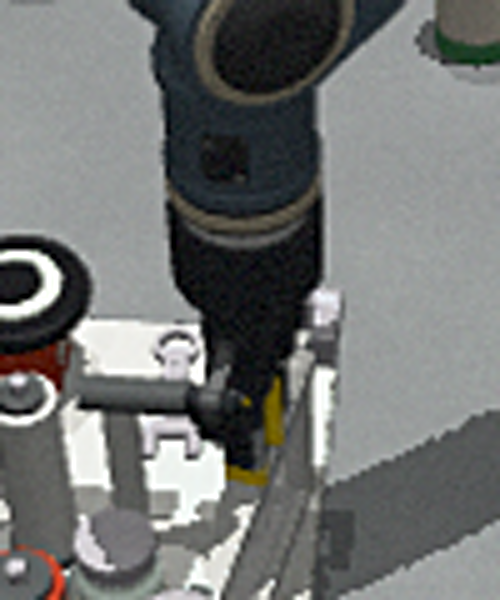

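Width is 35 mm, so the yellow catch is fully squeezed. Swinging now, the first part slowly.

```bash
python3 -m creep '[[220,[-0.15,0.04,0],[0,0,-0.06]],[220,[-0.3,0.08,0],[0,0,-0.12]],[220,[-0.44,0.13,0],[0,0,-0.18]],[220,[-0.58,0.19,0],[0,0,-0.24]],[220,[-0.72,0.26,0],[0,0,-0.3]],[220,[-0.85,0.33,0],[0,0,-0.36]],[220,[-0.98,0.42,0],[0,0,-0.42]],[220,[-1.11,0.51,0],[0,0,-0.48]],[220,[-1.11,0.51,0],[0,0,-0.48]]]'
python3 - <<'E'
from h import *
st=telemetry.state();print(st["tcp_pos"],st["qpos"].round(2),st["contact_force"],st["torque"],st["gripper_width"])
s=viewer.read_camera("side");t=viewer.read_camera("top");a=cv2.resize(s["pixels"][130:250,250:350],None,fx=4,fy=4,interpolation=2);b=cv2.resize(t["pixels"][140:240,250:350],None,fx=4,fy=4,interpolation=2)
b=cv2.copyMakeBorder(b,0,80,0,0,0);cv2.imwrite("pics/c5.png",np.hstack([a,b]))
E
```

```text
t: 8.25
tcp_pos: [0.5241, 0.1195, 0.1951]
tcp_rot: [0.332, 0.943, 0.001, 0.002]
contact_force: [4.2, 1.9, 5.4]
gripper_width: 0.0354
[0.52405196 0.11948087 0.19512161] [ 0.28  0.37 -0.73  1.87  0.29  1.    0.32] [4.21913055 1.9046227  5.38139145] [-0.19066424 -0.06608945 -0.07096593] 0.03544829784400835
```

View pics/c5.png

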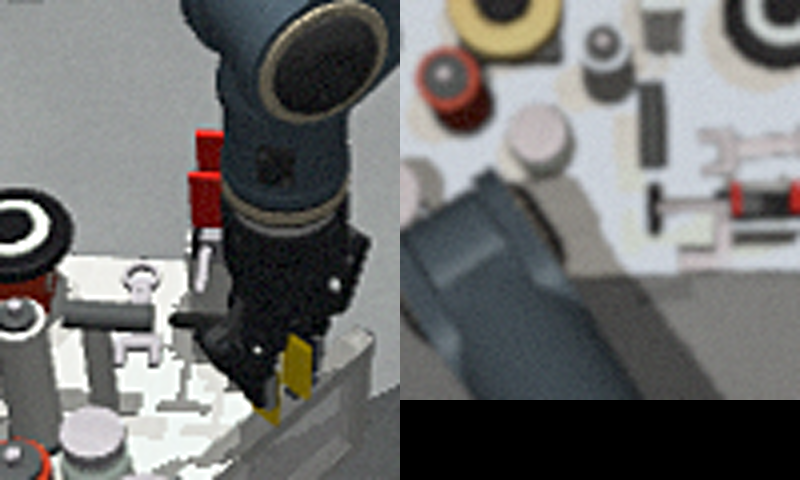

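The gate follows, clear of the keeper, with the yellow tabs still in the fingers at (285,370). Continuing over the detent.

```bash
python3 -m creep '[[220,[-0.12,0.1,0],[0,0,-0.06]],[220,[-0.23,0.2,0],[0,0,-0.12]],[220,[-0.33,0.31,0],[0,0,-0.18]],[220,[-0.43,0.43,0],[0,0,-0.24]],[220,[-0.52,0.56,0],[0,0,-0.3]],[220,[-0.6,0.69,0],[0,0,-0.36]],[220,[-0.67,0.82,0],[0,0,-0.42]],[220,[-0.74,0.96,0],[0,0,-0.48]],[220,[-0.8,1.1,0],[0,0,-0.54]],[220,[-0.85,1.25,0],[0,0,-0.6]]]'
python3 - <<'E'
from h import *
st=telemetry.state();print(st["tcp_pos"],st["qpos"].round(2),st["contact_force"],st["torque"],st["gripper_width"])
s=viewer.read_camera("side");t=viewer.read_camera("top");a=cv2.resize(s["pixels"][130:250,250:350],None,fx=4,fy=4,interpolation=2);b=cv2.resize(t["pixels"][140:240,250:350],None,fx=4,fy=4,interpolation=2)
b=cv2.copyMakeBorder(b,0,80,0,0,0);cv2.imwrite("pics/c6.png",np.hstack([a,b]))
E
```

```text
t: 9.35
tcp_pos: [0.4825, 0.1817, 0.1951]
tcp_rot: [0.597, 0.803, 0.002, 0.001]
contact_force: [3.7, 1.6, 6.0]
gripper_width: 0.0351
[0.48254655 0.18173491 0.1950912 ] [ 0.08  0.31 -0.64  1.92  0.22  0.97 -0.36] [3.73979024 1.6480019  5.98256051] [0.10663995 0.19974526 0.51719934] 0.03512816283079153
```

View pics/c6.png

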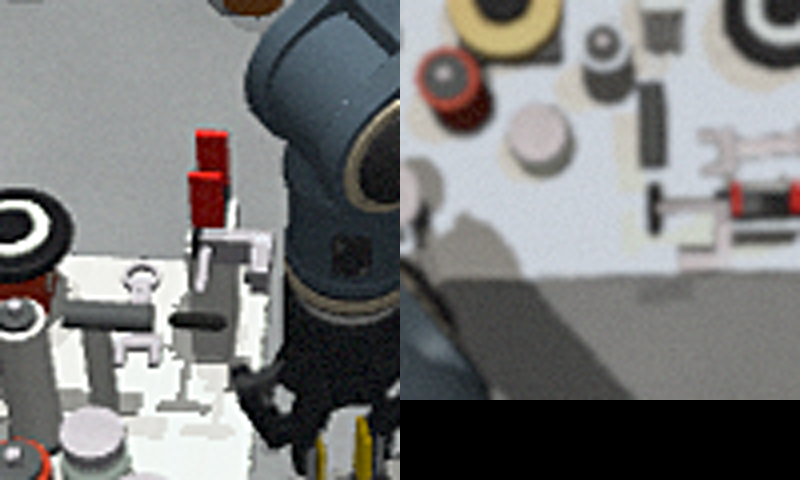

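```bash
python3 -m creep '[[220,[-0.04,0.14,0],[0,0,-0.06]],[220,[-0.07,0.29,0],[0,0,-0.12]],[220,[-0.09,0.45,0],[0,0,-0.18]],[220,[-0.11,0.6,0],[0,0,-0.24]],[220,[-0.11,0.75,0],[0,0,-0.3]],[220,[-0.11,0.91,0],[0,0,-0.36]],[220,[-0.1,0.96,0],[0,0,-0.38]],[220,[-0.1,0.96,0],[0,0,-0.38]],[220,[-0.1,0.96,0],[0,0,-0.38]],[220,[-0.1,0.96,0],[0,0,-0.38]]]'
python3 - <<'E'
from h import *
st=telemetry.state();print(st["tcp_pos"],st["qpos"].round(2),st["contact_force"],st["torque"],st["gripper_width"])
s=viewer.read_camera("side");t=viewer.read_camera("top");cv2.imwrite("pics/s7.png",s["pixels"]);cv2.imwrite("pics/t7.png",t["pixels"])
E
```

```text
t: 10.45
tcp_pos: [0.4776, 0.2296, 0.1951]
tcp_rot: [0.737, 0.676, 0.002, 0.0]
contact_force: [2.0, 1.9, 7.6]
gripper_width: 0.0353
[0.47756906 0.22955455 0.19512088] [-0.06  0.32 -0.57  1.9   0.21  0.98 -0.81] [2.03972383 1.87481676 7.59189131] [0.34357738 0.31370704 0.56055011] 0.03530149494774588
```

View pics/s7.png

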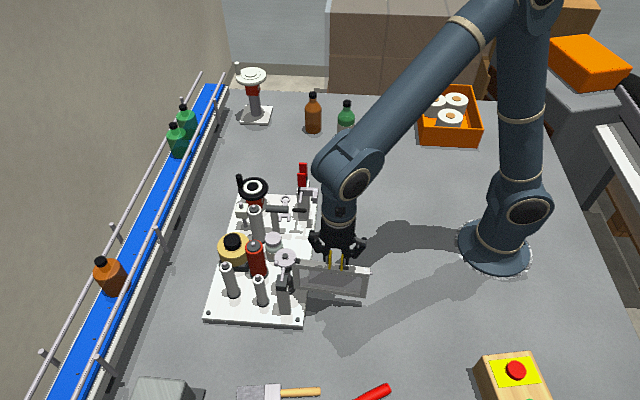

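View pics/t7.png

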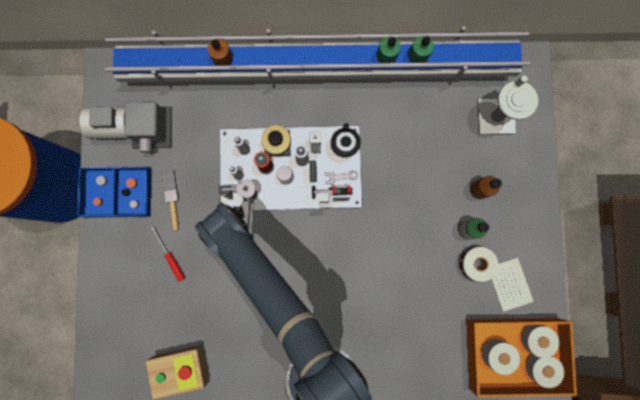

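The gate stands out at the side's (300..370, 265..300) with the yellow tabs in the fingers at (338,258). The bystanders look unmoved. One numeric check before handing in.

```bash
python3 - <<'E'
from h import *
s=viewer.read_camera("side")
crop(s,270,220,390,320,6,"s8.png")
e=onz(s,369.5,267,.174);print(e, np.arctan2(.603-e[0],.218-e[1]))
st=telemetry.state();print(st["t"],st["qd"].round(3),st["gripper_width"])
a=cv2.imread("pics/side0.png").astype(int);b=cv2.imread("pics/t7.png").astype(int);t0=cv2.imread("pics/top0.png").astype(int)
for n,(x0,y0,x1,y1) in dict(jar=(276,165,294,183),wrench=(320,168,362,186),bottles=(455,170,505,285),tools=(145,165,190,285)).items():
    print(n,abs(b-t0)[y0:y1,x0:x1].mean().round(1))
E
```

```text
[0.39203871 0.22090117 0.174     ] 1.5845476200022826
10.6 [0.001 0.    0.001 0.001 0.001 0.    0.001] 0.035752891391668935
jar 6.4
wrench 6.6
bottles 4.8
tools 4.7
```

View pics/s8.png

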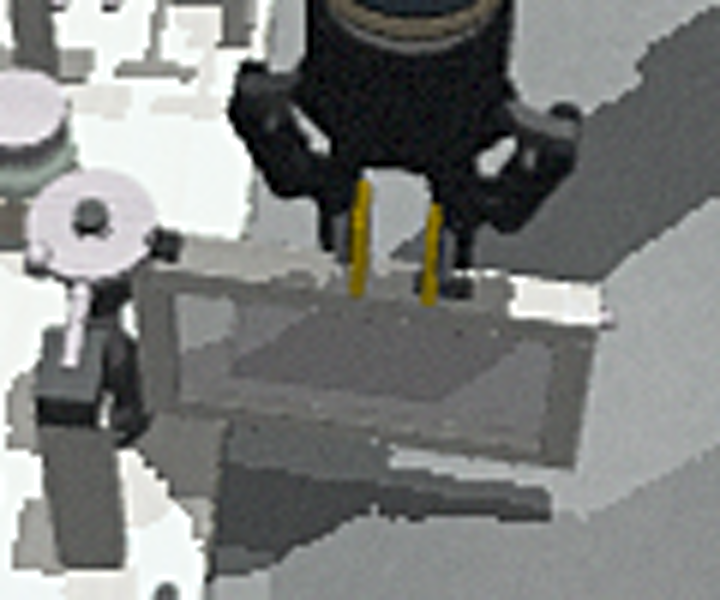

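The fingers hold both yellow tabs, the gate is at about 1.6 rad, and the arm is still. Handing in.

```bash
python3 -c "
from plant import ticket
print(ticket.close_job())"
```

```text
the job is handed in; nothing more can be done
None
```

I squeezed the red tabs and the gate sprang ajar. I then gripped and squeezed the yellow tabs and swung the gate past its detent to wide open. I handed the job in at 10.6 s with the fingers still holding it there.

**Last checks:**
- **Gate angle:** the camera gave about 1.58 rad and the tool position about 1.66 rad. They differ by 0.08 rad, but both are well over the required 1.40.
- **Stillness:** the arm's joint speeds were about 0.001 rad/s.
- **Grip:** the opening was 35–36 mm, so the yellow tabs were fully squeezed. The wrist force read about 8 N. I could not measure the force between fingers and gate directly.
- **Loose things:** the top picture shows the jar, wrench, bottles, label roll, screwdriver and brush where they were at the start.

The hand-in reports no verdict, so these checks are all I have to go on.

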